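# Square up the crottins and hold the glass dome ready over the board

## Task

Stand the two ash-grey cheeses on the round wooden board so that with the two white ones, which must stay where they are, they make a neat square of four in the middle of the board. Then lift the glass dome by its wooden knob, bring it across without bumping anything, and lower it round the cheeses until its rim is about a finger's thickness (12 mm) above the wood. Keep it there in your grip, level, centred and still, touching neither board nor cheeses, and finish while still holding it, so that I can slip the price ticket under the rim before it goes down.

Things in the scene. Friction and masses are not known exactly. Their poses are not given: they have to be found in the camera images.
- ash_a: ash-grey small round goat's cheese, a drum 50 mm across and 34 mm tall with slightly rounded edges, about 70 g; origin: centre of its underside, z up its axis. Starts on the small straw-coloured mat in front of the robot (top of the mat 4 mm above the table).
- ash_b: the other ash-grey small round goat's cheese, a drum 50 mm across and 34 mm tall with slightly rounded edges, about 70 g; origin: centre of its underside, z up its axis. Starts beside ash_a on the mat; the two are interchangeable.
- white_a: white small round goat's cheese, a drum 50 mm across and 34 mm tall with slightly rounded edges, about 70 g; origin: centre of its underside, z up its axis. Stands on the board already, one corner of the square; not to be moved.
- white_b: the other white small round goat's cheese, a drum 50 mm across and 34 mm tall with slightly rounded edges, about 70 g; origin: centre of its underside, z up its axis. Stands on the board already, the neighbouring corner of the square, about 65 mm from white_a centre to centre; not to be moved.
- board: fixed round wooden cheese board, 240 mm across, 18 mm thick, flat on top, with a thin dark ring about 200 mm across showing where the dome's rim sits; origin: centre of its underside, z up. Turned to any yaw: the white cheeses are on its +x half (x about +32.5 mm, y about +/-32.5 mm), the empty corners on its -x half.
- place_a (a point): unmarked point on the board's top (18 mm above the board's origin): one empty corner of the square, 32.5 mm to -x and 32.5 mm to +y of the board's centre in the board's frame; 65 mm from its two neighbours.
- place_b (a point): the other empty corner, likewise at -32.5 mm in x and -32.5 mm in y in the board's frame.
- dome: clear glass cheese dome, open below, 200 mm across outside (193 mm inside), wall 3.5 mm; straight sides rounding over to a flat crown 115 mm above the rim; on the crown a turned wooden knob: a neck 20 mm thick, then from 133 to 157 mm above the rim an upright drum 34 mm across to grip from above, rounded off at 162 mm. About 0.6 kg. Stands on its rim on the table; origin: centre of the rim's plane, z up through the knob.
- jar_tall: amber glass jar with brass lid, 62 mm across, 100 mm tall, 0.4 kg, between the dome and the board; origin: centre of its underside. Bystander.
- jar_low: dark red jar with black lid, 66 mm across, 80 mm tall, 0.35 kg, between the dome and the board; origin: centre of its underside. Bystander.
- cheese_box: round thin-wood cheese box with a paper label, 115 mm across, 35 mm tall, 0.27 kg, behind the jars; origin: centre of its underside. Bystander.
Mind the look-alikes: they are no part of the job. Leave any blue or yellow look-alike of the ash_b alone.

How it is judged:
On the way, in this order (a step that is already met when the one before it is completed fails the run):
1. both ash-grey cheeses stand let go on the board, one on each empty corner of the square (((horizontal distance between ash_a and place_a below 0.01 m and horizontal distance between ash_b and place_b below 0.01 m) or (horizontal distance between ash_a and place_b below 0.01 m and horizontal distance between ash_b and place_a below 0.01 m)) and z of ash_a in the frame of board between 0.015 and 0.021 m and angle between each of ash_a, ash_b's own z axis and vertical below 0.1 rad and linear speed of each of ash_a, ash_b below 0.02 m/s and contact force between each of ash_a, ash_b and the arm below 0.1 N and contact force between each of ash_a, ash_b and the fingers below 0.1 N and z of ash_b in the frame of board between 0.015 and 0.021 m), for 0.2 s.
2. the dome is lifted off the table in the fingers, higher than the cheeses (height (world z) of dome above 0.053 m and contact force between dome and the fingers above 1 N), for 0.1 s.
At the end, for the whole second after the job is handed in: Grey cheeses let go, upright, within 10 mm of their corners; whites within 8 mm, jars and box within 15 mm of their start; dome still in the fingers, within 0.07 rad of level and 12 mm of the board's centre, rim 4 to 21 mm above the board, touching neither board nor cheeses (all of step 1 and contact force between dome and board below 0.1 N and contact force between dome and ash_a below 0.1 N and contact force between dome and ash_b below 0.1 N and contact force between dome and white_a below 0.1 N and contact force between dome and white_b below 0.1 N and contact force between dome and jar_tall below 0.1 N and contact force between dome and jar_low below 0.1 N and contact force between dome and cheese_box below 0.1 N and horizontal distance between dome and board below 0.012 m and z of dome in the frame of board between 0.022 and 0.039 m and angle between dome's own z axis and vertical below 0.07 rad and linear speed of dome below 0.02 m/s and angular speed of dome below 0.15 rad/s and contact force between dome and the fingers above 2 N and distance of each of white_a, white_b from where it was at the start of the episode below 0.008 m and distance of each of jar_tall, jar_low, cheese_box from where it was at the start of the episode below 0.015 m); the arm keeps its last pose, push and grip.
It fails at once if a white cheese is shifted by more than 8 mm (distance of any of white_a, white_b from where it was at the start of the episode above 0.008 m).
It fails at once if a jar or the cheese box is shifted by more than 15 mm (distance of any of jar_tall, jar_low, cheese_box from where it was at the start of the episode above 0.015 m).
It fails at once if the glass dome bumps a jar, the box, a cheese or the board (more than 1 N) (contact force between dome and board above 1 N or contact force between dome and ash_a above 1 N or contact force between dome and ash_b above 1 N or contact force between dome and white_a above 1 N or contact force between dome and white_b above 1 N or contact force between dome and jar_tall above 1 N or contact force between dome and jar_low above 1 N or contact force between dome and cheese_box above 1 N).
It fails at once if the glass dome is tipped by more than 0.35 rad (angle between dome's own z axis and vertical above 0.35 rad).
It also fails if it takes over 67 s, if anything falls off the work surface, if the arm or the gripper's body presses on something with over 40 N, if the wrist force passes 120 N, or if a joint passes its speed limit or range.

## Robot

A 6-joint arm with a two-finger parallel gripper is mounted at the origin on the work surface. World frame = base frame: x ahead of the robot, y to its left, z up, the work surface at z = 0. Lengths are in m, angles in rad, forces in N, time in s.
With the tool pointing down it reaches from about 0.275 to 0.775 m from the base axis. Payload 14.6 kg.
Tool frame: the origin (TCP) lies on the centre line of the jaws, within the pads' length; the fingertips stand 11 mm ahead of it and the grasp point (between the pads) lies 8 mm behind it; z points along the fingers, y is the line along which they close (so a half turn about z gives the same grasp; the last joint's range is limited). The gripper opens to 85 mm and grips with 20 to 120 N. Pads are 22 mm wide; open, the fingers measure 114 mm over their backs; the gripper's body (76 mm by 85 mm) begins 54 mm behind the grasp point. The pads swing forward as they close: fully open they stand 13 mm farther back than shut.
Start: joints at [1.08, 0.263, -0.048, 1.259, 0, 1.415], TCP at [0.173, 0.496, 0.242] pointing down, gripper open.
Joint ranges: [-2.65, 2.65], [-0.89, 1.7], [-1.18, 1.37], [-2.13, 2.11], [-1.35, 1.29], [-3.14, 3.14]. Speed limits (rad/s): [1.89, 1.89, 2.57, 2.79, 3.14, 3.14].

## Interface

Orientations are given as a unit quaternion [w, x, y, z].
In Python, from plant import read_state, camera, sign_off gives the robot as it stands.
- The arm moves only by the tool servo_tool, never from a script. Its arguments are lists of equal length, an entry for each row: "rot": the turn, a rotation vector about the tool's x, y, z in rad, a list of three; "offset": the shift along the tool's x, y, z in cm, a list of three; "claw": the closure, from 0 (fully open) to 1 (shut). A call has 1 to 12 rows; each row is the pose to reach, as a shift and turn from the pose commanded when the call began, along the tool's axes at that moment; what a row does not reach only later rows make up. A row lasts 1/12 s, in which the tool goes at most 41.7 mm and 7.16 degrees, less where a joint would pass 70% of its speed; a pose out of reach is approached as far as the arm can. A call with a gripper value outside its range is refused whole. The fingers move at their own pace and stop on an object; the grip force is fixed at half the most. Time passes only in rows, so rows that repeat a pose let the fingers close. It gives the time, the measured TCP pose, the force, the opening and the grip force at its end, in the units of the state.
- read_state(): the state, without advancing time (a new reading comes with each control period).
- camera(name): name is "scene" or "top" or "wrist"; returns a dict with "image" (384x512x3 uint8, red, green, blue), "range_z" (384x512 float32, m along the optical axis (not along the pixel's ray), 0 where there is no reading), "mtx" (3x3 intrinsics, pixels), "camera_from_world" (4x4, takes a point from world to camera coordinates). Camera axes: x right, y up, looking along -z (the intrinsics and any distortion apply to the point x, -y, -z); pixel columns grow to the right and rows downward; lengths in m; the calibration is good to about 2 mm. A picture is of the moment at which its call begins.
- sign_off(): hands the job in; it is judged then, once.
The state is a dict: "t": time; "joint_positions": joint angles; "dq": joint speeds; "tau": joint torques, N m; "eef_pos": TCP position; "eef_rot": TCP orientation; "ft_force": force on the tool from outside, world axes, zero at the start; "torque": the same for the moment, N m; "gripper_width": finger opening in m; "grip_force": force on a finger pad.
Only numpy, scipy, OpenCV 4.12 (cv2) and the standard library are available. Lean on these libraries where they do the work, as an engineer would, in place of code of your own. Each camera call takes 0.05 s, during which the arm holds its last target. There are 200 camera calls.

## Working session

There is one attempt and no reset: what is moved stays moved. The work goes in short steps, Python scripts to look and compute and a tool call to move; the robot and the scene stay as the last step left them, time stands still between calls to the robot, and variables do not carry over. Pictures are saved under pics/ and viewed, at most 10 in all, crops included, and the job is handed in when it is done.

Besides the shell and the picture viewer there is one more tool, called after "Call:" by a JSON object that holds its "method" and its "body", one argument or row to a line. servo_tool: Moves the arm, as the interface text tells. Its arguments: {"type":"object","properties":{"rot":{"type":"array","items":{"type":"array","items":{"type":"number"}}},"offset":{"type":"array","items":{"type":"array","items":{"type":"number"}}},"claw":{"type":"array","items":{"type":"number"}}},"required":["rot","offset","claw"]}

```bash
ls; mkdir -p pics
cat > h.py <<'E'
import numpy as np, cv2
from plant import read_state, camera, sign_off
def snap(n):
    c=camera(n); np.savez(f'/tmp/{n}.npz',**c); return c
def world(c,u,v,z=None):
    """pixel -> world by depth, or by intersection with the plane at height z"""
    M=np.linalg.inv(c["camera_from_world"]);K=c["mtx"]
    d=np.array([(u-K[0,2])/K[0,0],-(v-K[1,2])/K[1,1],-1.0])
    r=M[:3,:3]@d;o=M[:3,3]
    s=c["range_z"][int(round(v)),int(round(u))] if z is None else (z-o[2])/r[2]
    return o+r*s
def cloud(c):
    K=c["mtx"];M=np.linalg.inv(c["camera_from_world"])
    v,u=np.mgrid[:384,:512];d=c["range_z"]
    P=np.stack([(u-K[0,2])/K[0,0]*d,-(v-K[1,2])/K[1,1]*d,-d],-1)
    return P@M[:3,:3].T+M[:3,3]
E
python3 - <<'E'
from h import *
for n in("scene","top"):
    c=snap(n); cv2.imwrite(f'pics/{n}0.png',c["image"][...,::-1]); print(n,c["mtx"],np.linalg.inv(c["camera_from_world"])[:3,3])
print(read_state())
E
```

```text
pics
scene [[347.11081202   0.         256.68178347]
 [  0.         347.11081202 189.14399599]
 [  0.           0.           1.        ]] [ 1.13441246 -0.33600003  0.52160889]
top [[416.75450773   0.         257.53071098]
 [  0.         416.75450773 200.13744515]
 [  0.           0.           1.        ]] [ 0.39992623 -0.00421788  1.11702949]
{'t': 0.1, 'joint_positions': array([ 1.07965936e+00,  2.63461195e-01, -4.88648788e-02,  1.25941346e+00,
       -5.86955983e-06,  1.41551139e+00]), 'dq': array([-0.00130621, -0.00142135,  0.00168007,  0.00266117,  0.00133022,
        0.0005351 ]), 'tau': array([ 5.25918498e-03, -6.38575530e+01,  3.85062647e+01,  1.00357784e-02,
       -6.43057388e-05, -4.63056188e-05]), 'eef_pos': array([0.17291053, 0.49545412, 0.24188354]), 'eef_rot': array([-1.47005084e-04,  1.67137877e-01,  9.85933419e-01, -4.48117869e-04]), 'ft_force': array([0.52390737, 0.56034141, 1.13877162]), 'torque': array([ 0.02595515,  0.01240836, -0.02738743]), 'grip_force': 0.0, 'gripper_width': 0.08528194107853423}
```

View pics/scene0.png

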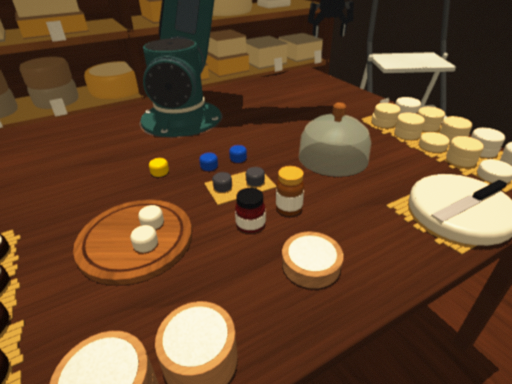

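View pics/top0.png

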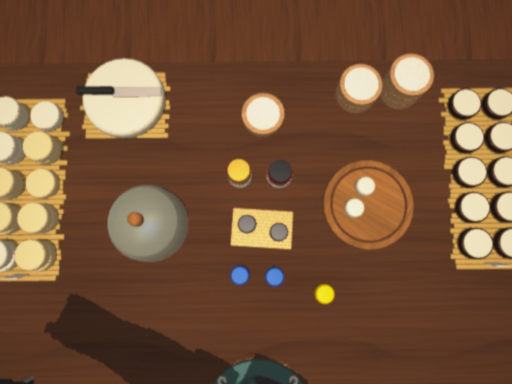

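The top view shows these objects:
- Grey drums on the mat at (247,224) and (279,232). These are my choice.
- Look-alikes: blue at (240,275) and (275,277), yellow at (325,294), and white on the board at (366,186) and (355,208).
- Board at (368,204), knob at (135,219), jars at (239,172) and (280,172), box at (263,113).

Next I'll take a close crop and measure.

Run:
```python
from h import *
c=dict(np.load('/tmp/top.npz')); W=cloud(c)
im=c["image"][...,::-1]
cv2.imwrite('pics/crop1.png',cv2.resize(im[150:300,220:420],None,fx=4,fy=4,interpolation=cv2.INTER_CUBIC))
def fit(name,u,v,R,z0,z1):
    Y,X=np.mgrid[:384,:512];m=((X-u)**2+(Y-v)**2<R*R)&(W[...,2]>z0)&(W[...,2]<z1)
    p=W[m]; (x,y),r=cv2.minEnclosingCircle(p[:,:2].astype(np.float32))
    print(name,len(p),'mean',p.mean(0).round(4),'circ',round(x,4),round(y,4),'r',round(r,4))
fit('greyL',247,224,14,.03,.05);fit('greyR',279,232,14,.03,.05)
fit('whiteU',366,186,14,.045,.06);fit('whiteL',355,208,14,.045,.06)
fit('board',368,204,60,.012,.024)
fit('knob',135,219,14,.135,.17)
fit('dome',148,223,45,.03,.2)
fit('jt',239,170,18,.09,.11);fit('jl',280,172,18,.07,.09);fit('box',263,113,26,.028,.045)
fit('blue1',240,275,14,.025,.05);fit('blue2',275,277,14,.025,.05)
```

```text
greyL 273 mean [0.4842 0.0242 0.0363] circ 0.4848 0.0245 r 0.0247
greyR 276 mean [ 0.4628 -0.0582  0.0364] circ 0.4629 -0.0586 r 0.0248
whiteU 269 mean [ 0.5789 -0.2845  0.0509] circ 0.5791 -0.2852 r 0.0246
whiteL 272 mean [ 0.522  -0.2543  0.0505] circ 0.5228 -0.2548 r 0.0248
board 5606 mean [ 0.5311 -0.3005  0.0176] circ 0.5347 -0.2988 r 0.12
knob 202 mean [0.4878 0.2788 0.157 ] circ 0.489 0.2816 r 0.0173
dome 4695 mean [0.4835 0.2678 0.0978] circ 0.4883 0.2811 r 0.098
jt 373 mean [0.6132 0.0422 0.0988] circ 0.6143 0.0419 r 0.0276
jl 407 mean [ 0.6146 -0.0622  0.079 ] circ 0.6149 -0.0623 r 0.0294
box 1376 mean [ 0.7814 -0.0208  0.0341] circ 0.7822 -0.0209 r 0.0577
blue1 292 mean [0.3525 0.0435 0.0323] circ 0.3521 0.0435 r 0.0248
blue2 292 mean [ 0.3479 -0.0457  0.0323] circ 0.348 -0.046 r 0.0247
```

View pics/crop1.png

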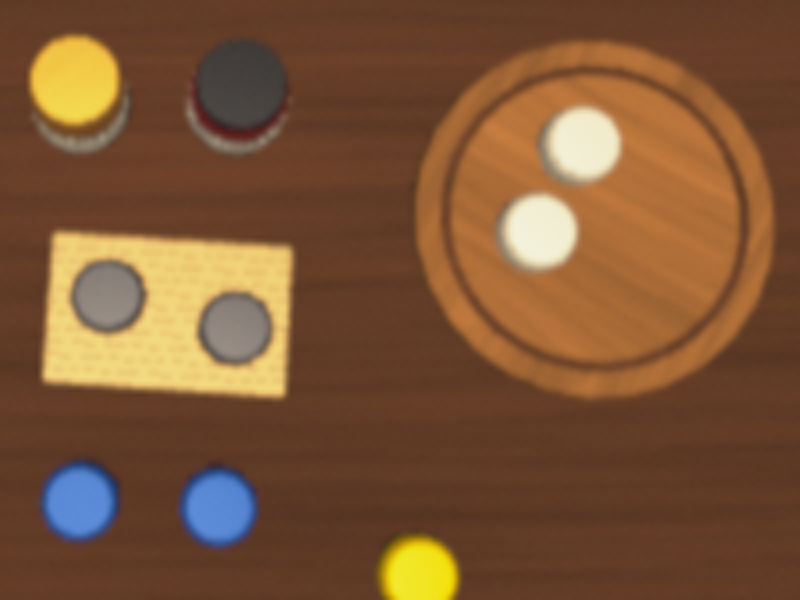

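The crop confirms two plain grey drums on the mat at crop pixels (108,296) and (235,328), with the two whites on the board at (580,145) and (540,231). All measured sizes match the description. I'll swing over the right-hand grey cheese with the closing line at yaw 16°.

Call:
{"method": "servo_tool", "body": {
  "rot": [
    [0, 0, 0.12],
    [0, 0, 0.24],
    [0, 0, 0.36],
    [0, 0, 0.48],
    [0, 0, 0.6],
    [0, 0, 0.72],
    [0, 0, 0.84],
    [0, 0, 0.956],
    [0, 0, 0.956],
    [0, 0, 0.956],
    [0, 0, 0.956],
    [0, 0, 0.956]
  ],
  "offset": [
    [-2, -2, 0],
    [-4.5, -4.2, 0],
    [-7.3, -6.9, 0],
    [-10, -9.4, 0],
    [-12.8, -12, 0],
    [-15.5, -14.6, 0],
    [-18.2, -17.1, 0],
    [-21, -19.7, 0],
    [-23.7, -22.3, 0],
    [-26.4, -24.8, 0],
    [-28.5, -26.7, 0],
    [-30, -28, 0]
  ],
  "claw": [0, 0, 0, 0, 0, 0, 0, 0, 0, 0, 0, 0]
}}

```text
t: 1.1
eef_pos: [0.3647, 0.1302, 0.2422]
eef_rot: [0.0, 0.603, 0.798, -0.0]
ft_force: [-0.1, 0.5, -0.7]
gripper_width: 0.0851
grip_force: 0.0
```

```bash
cat >> h.py <<'E'
from scipy.spatial.transform import Rotation as Ro
import sys
def off(p,s=None):
    s=s or read_state();R=Ro.from_quat(np.roll(s["eef_rot"],-1))
    print('t',round(s['t'],2),'p',s['eef_pos'].round(4),'tooly deg',np.degrees(np.arctan2(*R.as_matrix()[1::-1,1])).round(2),'zax',R.as_matrix()[:,2].round(4))
    print('offset cm',(R.inv().apply(np.array(p)-s['eef_pos'])*100).round(2),'w',round(s['gripper_width'],4),'grip',round(s['grip_force'],1),'F',s['ft_force'].round(1))
if __name__=='__main__': off(list(map(float,sys.argv[1:4])))
E
python3 h.py 0.4629 -0.0586 0.12
```

```text
t 1.1 p [0.3647 0.1302 0.2422] tooly deg 15.88 zax [-0.e+00 -3.e-04 -1.e+00]
offset cm [-20.84   4.28  12.22] w 0.0851 grip 0.0 F [-0.1  0.5 -0.7]
```

Call:
{"method": "servo_tool", "body": {
  "rot": [
    [0, 0, 0],
    [0, 0, 0],
    [0, 0, 0],
    [0, 0, 0],
    [0, 0, 0],
    [0, 0, 0],
    [0, 0, 0],
    [0, 0, 0],
    [0, 0, 0],
    [0, 0, 0],
    [0, 0, 0],
    [0, 0, 0]
  ],
  "offset": [
    [-2, 0.4, 1],
    [-5, 1, 3],
    [-8, 1.6, 5],
    [-11, 2.3, 7],
    [-14, 2.9, 9],
    [-17, 3.5, 11],
    [-19.5, 4, 12.2],
    [-20.8, 4.3, 13.5],
    [-20.8, 4.3, 16],
    [-20.8, 4.3, 19],
    [-20.8, 4.3, 21.5],
    [-20.8, 4.3, 22.4]
  ],
  "claw": [0, 0, 0, 0, 0, 0, 0, 0, 0, 0, 0, 0]
}}

```text
t: 2.1
eef_pos: [0.4608, -0.0553, 0.0153]
eef_rot: [-0.002, 0.602, 0.798, -0.001]
ft_force: [-1.4, 0.7, 0.6]
gripper_width: 0.0856
grip_force: 0.0
```

```bash
python3 h.py 0.4629 -0.0586 0.018
python3 - <<'E'
from h import *
c=snap('wrist'); cv2.imwrite('pics/w1.png',c["image"][...,::-1])
E
```

```text
t 2.1 p [ 0.4608 -0.0553  0.0153] tooly deg 15.96 zax [-0.0039  0.0012 -1.    ]
offset cm [-0.37  0.11 -0.27] w 0.0856 grip 0.0 F [-1.4  0.7  0.6]
```

View pics/w1.png

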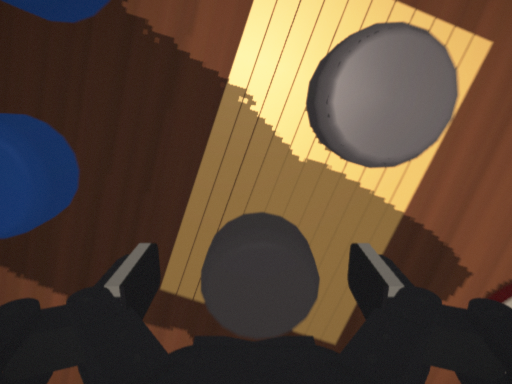

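The cheese at (261,275) sits between the open fingers at (130,270) and (375,270). I'll close and lift.

Call:
{"method": "servo_tool", "body": {
  "rot": [
    [0, 0, 0],
    [0, 0, 0],
    [0, 0, 0],
    [0, 0, 0],
    [0, 0, 0],
    [0, 0, 0],
    [0, 0, 0],
    [0, 0, 0],
    [0, 0, 0],
    [0, 0, 0],
    [0, 0, 0],
    [0, 0, 0]
  ],
  "offset": [
    [-0.2, 0.1, -0.2],
    [-0.2, 0.1, -0.2],
    [-0.2, 0.1, -0.2],
    [-0.2, 0.1, -0.2],
    [-0.2, 0.1, -0.2],
    [-0.2, 0.1, -0.2],
    [-0.2, 0.1, -0.2],
    [-0.2, 0.1, -0.2],
    [-0.2, 0.1, -0.2],
    [-0.2, 0.1, -0.2],
    [-0.2, 0.1, -0.2],
    [-0.2, 0.1, -0.2]
  ],
  "claw": [0.2, 0.5, 1, 1, 1, 1, 1, 1, 1, 1, 1, 1]
}}

```text
t: 3.15
eef_pos: [0.4649, -0.0576, 0.0217]
eef_rot: [0.001, 0.602, 0.799, 0.0]
ft_force: [-2.4, 0.2, 10.9]
gripper_width: 0.0479
grip_force: 60.5
```

```bash
python3 h.py 0.5474 -0.3429 0.12
```

```text
t 3.15 p [ 0.4649 -0.0576  0.0217] tooly deg 15.99 zax [ 2.4e-03 -9.0e-04 -1.0e+00]
offset cm [-29.72   0.09  -9.79] w 0.0479 grip 60.5 F [-2.4  0.2 10.9]
```

Call:
{"method": "servo_tool", "body": {
  "rot": [
    [0, 0, 0],
    [0, 0, 0],
    [0, 0, 0],
    [0, 0, 0],
    [0, 0, 0],
    [0, 0, 0],
    [0, 0, 0],
    [0, 0, 0],
    [0, 0, 0],
    [0, 0, 0],
    [0, 0, 0],
    [0, 0, 0]
  ],
  "offset": [
    [0, 0, -1],
    [0, 0, -3.5],
    [0, 0, -6.5],
    [-1.5, 0, -9],
    [-4.5, 0, -10],
    [-8, 0, -10],
    [-12, 0, -10],
    [-16, 0, -10],
    [-20, 0, -10],
    [-24, 0, -10],
    [-27, 0, -10],
    [-29, 0, -10]
  ],
  "claw": [1, 1, 1, 1, 1, 1, 1, 1, 1, 1, 1, 1]
}}

```text
t: 4.15
eef_pos: [0.5445, -0.3393, 0.121]
eef_rot: [0.001, 0.603, 0.798, -0.0]
ft_force: [-0.3, 0.4, -0.5]
gripper_width: 0.0476
grip_force: 62.6
```

```bash
python3 h.py 0.5474 -0.3429 0.0367
python3 - <<'E'
from h import *
c=snap('wrist'); cv2.imwrite('pics/w2.png',c["image"][...,::-1])
E
```

```text
t 4.15 p [ 0.5445 -0.3393  0.121 ] tooly deg 15.89 zax [ 0.0013 -0.0013 -1.    ]
offset cm [-0.41  0.17  8.43] w 0.0476 grip 62.6 F [-0.3  0.4 -0.5]
```

View pics/w2.png

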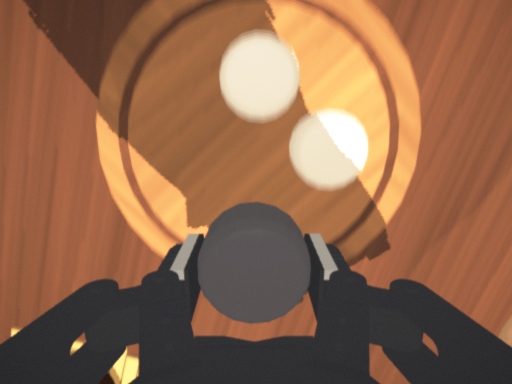

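The cheese is held, centred at (254,262). The whites are at (260,76) and (329,150). I'll measure the held cheese, the whites and the board from this frame.

```bash
cat >> h.py <<'E'
def fit(c,W,name,u,v,R,z0,z1):
    Y,X=np.mgrid[:384,:512];m=((X-u)**2+(Y-v)**2<R*R)&(W[...,2]>z0)&(W[...,2]<z1)
    p=W[m]; (x,y),r=cv2.minEnclosingCircle(p[:,:2].astype(np.float32))
    print(name,len(p),'mean',p.mean(0).round(4),'circ',round(x,4),round(y,4),'r',round(r,4))
E
python3 - <<'E'
from h import *
c=dict(np.load('/tmp/wrist.npz'));W=cloud(c)
for u,v in((254,262),(260,76),(329,150)):print(W[v,u].round(4))
fit(c,W,'held',254,262,60,W[262,254,2]-.006,W[262,254,2]+.006)
fit(c,W,'wL',260,76,50,.046,.06);fit(c,W,'wR',329,150,50,.046,.06)
E
```

```text
[ 0.5437 -0.3325  0.1371]
[ 0.5263 -0.2577  0.0515]
[ 0.5807 -0.2881  0.0506]
held 9268 mean [ 0.5449 -0.337   0.1357] circ 0.5451 -0.3373 r 0.0255
wL 5214 mean [ 0.525  -0.2553  0.0506] circ 0.5252 -0.2555 r 0.0245
wR 4327 mean [ 0.5807 -0.2853  0.0505] circ 0.5818 -0.2861 r 0.0244
```

Call:
{"method": "servo_tool", "body": {
  "rot": [
    [0, 0, 0],
    [0, 0, 0],
    [0, 0, 0],
    [0, 0, 0],
    [0, 0, 0],
    [0, 0, 0],
    [0, 0, 0],
    [0, 0, 0],
    [0, 0, 0],
    [0, 0, 0],
    [0, 0, 0],
    [0, 0, 0]
  ],
  "offset": [
    [-0.4, 0.2, 0.5],
    [-0.6, 0.3, 1.5],
    [-0.6, 0.3, 3],
    [-0.6, 0.3, 4.5],
    [-0.6, 0.3, 5.7],
    [-0.6, 0.3, 6.7],
    [-0.6, 0.3, 7.4],
    [-0.6, 0.3, 7.8],
    [-0.6, 0.3, 8],
    [-0.6, 0.3, 8.1],
    [-0.6, 0.3, 8.2],
    [-0.6, 0.3, 8.2]
  ],
  "claw": [1, 1, 1, 1, 1, 1, 1, 1, 1, 1, 1, 1]
}}

```text
t: 5.2
eef_pos: [0.5486, -0.3411, 0.0386]
eef_rot: [0.0, 0.602, 0.799, -0.0]
ft_force: [-0.5, -0.5, -0.6]
gripper_width: 0.0476
grip_force: 62.5
```

```bash
python3 h.py 0.5495 -0.3447 0.0357
```

```text
t 5.2 p [ 0.5486 -0.3411  0.0386] tooly deg 15.99 zax [ 4.e-04 -3.e-04 -1.e+00]
offset cm [-0.37 -0.02  0.29] w 0.0476 grip 62.5 F [-0.5 -0.5 -0.6]
```

Call:
{"method": "servo_tool", "body": {
  "rot": [
    [0, 0, 0],
    [0, 0, 0],
    [0, 0, 0],
    [0, 0, 0],
    [0, 0, 0]
  ],
  "offset": [
    [-0.3, 0, 0.05],
    [-0.35, 0, 0.1],
    [-0.35, 0, 0.15],
    [-0.35, 0, 0.2],
    [-0.35, 0, 0.2]
  ],
  "claw": [1, 1, 1, 1, 1]
}}

```text
t: 5.62
eef_pos: [0.5494, -0.3444, 0.0362]
eef_rot: [-0.0, 0.602, 0.799, 0.0]
ft_force: [-0.3, 0.3, -0.9]
gripper_width: 0.0474
grip_force: 62.5
```

Call:
{"method": "servo_tool", "body": {
  "rot": [
    [0, 0, 0],
    [0, 0, 0],
    [0, 0, 0],
    [0, 0, 0]
  ],
  "offset": [
    [0, 0, 0.1],
    [0, 0, 0.15],
    [0, 0, 0.2],
    [0, 0, 0.2]
  ],
  "claw": [1, 1, 1, 1]
}}

```text
t: 5.95
eef_pos: [0.5495, -0.3444, 0.0357]
eef_rot: [0.001, 0.602, 0.799, -0.0]
ft_force: [-5.7, 3.3, 17.5]
gripper_width: 0.0476
grip_force: 64.6
```

Contact is made, so I'll release and rise.

Call:
{"method": "servo_tool", "body": {
  "rot": [
    [0, 0, 0],
    [0, 0, 0],
    [0, 0, 0],
    [0, 0, 0],
    [0, 0, 0],
    [0, 0, 0],
    [0, 0, 0],
    [0, 0, 0],
    [0, 0, 0],
    [0, 0, 0],
    [0, 0, 0],
    [0, 0, 0]
  ],
  "offset": [
    [0, 0, -0.1],
    [0, 0, -0.1],
    [0, 0, -0.1],
    [0, 0, -0.1],
    [0, 0, -0.1],
    [0, 0, -0.5],
    [0, 0, -1.5],
    [0, 0, -3],
    [0, 0, -5],
    [0, 0, -7],
    [0, 0, -8.5],
    [0, 0, -9]
  ],
  "claw": [0.3, 0.1, 0.05, 0, 0, 0, 0, 0, 0, 0, 0, 0]
}}

```text
t: 6.95
eef_pos: [0.5503, -0.345, 0.1276]
eef_rot: [0.002, 0.602, 0.799, -0.0]
ft_force: [0.2, -1.1, 0.2]
gripper_width: 0.0852
grip_force: 0.0
```

```bash
python3 h.py 0.485 0.0235 0.125
python3 - <<'E'
from h import *
c=snap('wrist');W=cloud(c)
cv2.imwrite('pics/w3.png',c["image"][...,::-1])
c=snap('top');W=cloud(c)
fit(c,W,'greyL',247,224,14,.03,.05)
E
```

```text
t 6.95 p [ 0.5503 -0.345   0.1276] tooly deg 15.99 zax [ 0.003  -0.0024 -1.    ]
offset cm [37.23  3.87  0.15] w 0.0852 grip 0.0 F [ 0.2 -1.1  0.2]
greyL 0 mean [nan nan nan] circ 0.0 0.0 r 0.0h.py:27: RuntimeWarning: Mean of empty slice.
  print(name,len(p),'mean',p.mean(0).round(4),'circ',round(x,4),round(y,4),'r',round(r,4))
  ret = um.true_divide(
```

View pics/w3.png

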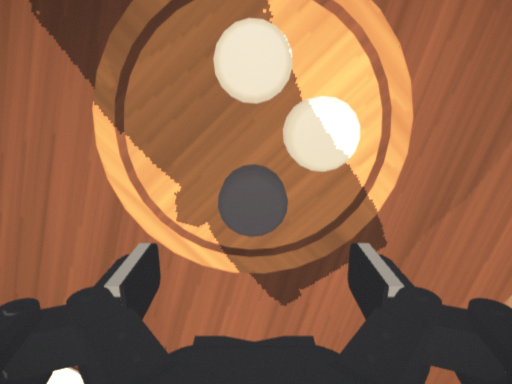

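The first grey stands at (253,200) next to the whites at (253,60) and (321,133). I'll fit all three in this frame.

Run:
```python
from h import *
c=dict(np.load('/tmp/wrist.npz'));W=cloud(c)
fit(c,W,'wL',253,60,48,.046,.06);fit(c,W,'wR',321,133,45,.046,.06);fit(c,W,'g',253,200,42,.046,.06)
fit(c,W,'board',253,130,170,.014,.022)
```

```text
wL 5049 mean [ 0.5252 -0.2554  0.0506] circ 0.5252 -0.2556 r 0.0245
wR 4192 mean [ 0.581  -0.2855  0.0505] circ 0.582 -0.2858 r 0.0245
g 3507 mean [ 0.5501 -0.3433  0.0505] circ 0.5505 -0.345 r 0.0245
board 58703 mean [ 0.5336 -0.2995  0.0173] circ 0.5377 -0.2996 r 0.1196
```

Call:
{"method": "servo_tool", "body": {
  "rot": [
    [0, 0, 0],
    [0, 0, 0],
    [0, 0, 0],
    [0, 0, 0],
    [0, 0, 0],
    [0, 0, 0],
    [0, 0, 0],
    [0, 0, 0],
    [0, 0, 0],
    [0, 0, 0],
    [0, 0, 0],
    [0, 0, 0]
  ],
  "offset": [
    [2, 0.2, 0],
    [5.5, 0.6, 0],
    [9.5, 1, 0],
    [13.5, 1.4, 0],
    [17.5, 1.8, 0],
    [21.5, 2.2, 0],
    [25.5, 2.6, 0],
    [29.5, 3, 0],
    [33, 3.4, 0],
    [35.5, 3.7, 0],
    [37, 3.9, 0],
    [37.2, 3.9, 0]
  ],
  "claw": [0, 0, 0, 0, 0, 0, 0, 0, 0, 0, 0, 0]
}}

```text
t: 8.05
eef_pos: [0.4833, 0.0263, 0.1235]
eef_rot: [-0.001, 0.601, 0.799, -0.0]
ft_force: [0.4, -0.6, 0.0]
gripper_width: 0.0853
grip_force: 0.0
```

```bash
python3 h.py 0.4855 0.0250 0.021
python3 - <<'E'
from h import *
c=snap('wrist');W=cloud(c)
hsv=cv2.cvtColor(c["image"],cv2.COLOR_RGB2HSV)
m=(W[...,2]>.033)&(W[...,2]<.045)&(hsv[...,1]<80)
n,l,st,ce=cv2.connectedComponentsWithStats(m.astype(np.uint8))
for i in range(1,n):
    if st[i,4]>300: print(ce[i],st[i,4],W[l==i].mean(0).round(4))
E
```

```text
t 8.05 p [0.4833 0.0263 0.1235] tooly deg 16.14 zax [-1.6e-03  6.0e-04 -1.0e+00]
offset cm [-0.2   0.19 10.25] w 0.0853 grip 0.0 F [ 0.4 -0.6  0. ]
[256.76527643 203.04300032] 3093 [0.4865 0.0262 0.0366]
[408.28454172 210.6621067 ] 731 [0.5918 0.0514 0.0391]
```

Call:
{"method": "servo_tool", "body": {
  "rot": [
    [0, 0, 0],
    [0, 0, 0],
    [0, 0, 0],
    [0, 0, 0],
    [0, 0, 0],
    [0, 0, 0],
    [0, 0, 0],
    [0, 0, 0],
    [0, 0, 0],
    [0, 0, 0],
    [0, 0, 0],
    [0, 0, 0]
  ],
  "offset": [
    [-0.1, 0.2, 2],
    [-0.1, 0.2, 5],
    [-0.1, 0.2, 8],
    [-0.1, 0.2, 9.7],
    [-0.1, 0.2, 10.1],
    [-0.1, 0.2, 10.1],
    [-0.1, 0.2, 10.1],
    [-0.1, 0.2, 10.1],
    [-0.1, 0.2, 10.1],
    [-0.1, 0.2, 10.1],
    [-0.1, 0.2, 10.1],
    [-0.1, 0.2, 10.1]
  ],
  "claw": [0, 0, 0, 0, 0, 0.5, 1, 1, 1, 1, 1, 1]
}}

```text
t: 9.1
eef_pos: [0.4876, 0.0232, 0.0248]
eef_rot: [0.001, 0.602, 0.799, 0.0]
ft_force: [-2.3, -1.1, 9.8]
gripper_width: 0.0474
grip_force: 60.6
```

```bash
python3 h.py 0.4935 -0.313 0.125
```

```text
t 9.1 p [0.4876 0.0232 0.0248] tooly deg 15.99 zax [ 2.5e-03 -9.0e-04 -1.0e+00]
offset cm [-32.5   -8.67  -9.99] w 0.0474 grip 60.6 F [-2.3 -1.1  9.8]
```

Call:
{"method": "servo_tool", "body": {
  "rot": [
    [0, 0, 0],
    [0, 0, 0],
    [0, 0, 0],
    [0, 0, 0],
    [0, 0, 0],
    [0, 0, 0],
    [0, 0, 0],
    [0, 0, 0],
    [0, 0, 0],
    [0, 0, 0],
    [0, 0, 0],
    [0, 0, 0]
  ],
  "offset": [
    [0, 0, -1],
    [0, 0, -3.5],
    [0, 0, -6.5],
    [-2, -0.5, -9],
    [-5.5, -1.5, -10],
    [-9.5, -2.5, -10],
    [-13.5, -3.6, -10],
    [-17.5, -4.6, -10],
    [-21.5, -5.7, -10],
    [-25.5, -6.8, -10],
    [-29, -7.7, -10],
    [-31, -8.3, -10]
  ],
  "claw": [1, 1, 1, 1, 1, 1, 1, 1, 1, 1, 1, 1]
}}

```text
t: 10.1
eef_pos: [0.4923, -0.3014, 0.1244]
eef_rot: [0.001, 0.603, 0.798, -0.0]
ft_force: [-0.2, 0.5, -1.0]
gripper_width: 0.0473
grip_force: 62.4
```

Call:
{"method": "servo_tool", "body": {
  "rot": [
    [0, 0, 0],
    [0, 0, 0],
    [0, 0, 0],
    [0, 0, 0]
  ],
  "offset": [
    [-0.9, -0.2, 0],
    [-1.4, -0.3, 0],
    [-1.4, -0.3, 0],
    [-1.4, -0.3, 0]
  ],
  "claw": [1, 1, 1, 1]
}}

```text
t: 10.43
eef_pos: [0.4933, -0.3106, 0.1236]
eef_rot: [0.0, 0.602, 0.799, 0.0]
ft_force: [0.3, -0.0, -0.1]
gripper_width: 0.0475
grip_force: 62.4
```

```bash
python3 h.py 0.494 -0.3127 0.0405
python3 - <<'E'
from h import *
c=snap('wrist');W=cloud(c)
hsv=cv2.cvtColor(c["image"],cv2.COLOR_RGB2HSV)
print(W[262,254])
m=(abs(W[...,2]-W[262,254,2])<.006)&(np.hypot(*(np.mgrid[:384,:512]-np.array([262,254])[:,None,None]))<60)
print('held',W[m].mean(0).round(4),m.sum())
m=((W[...,2]>.046)&(W[...,2]<.055)).astype(np.uint8)
n,l,st,ce=cv2.connectedComponentsWithStats(m)
for i in range(1,n):
    if st[i,4]>300: print(ce[i],st[i,4],W[l==i].mean(0).round(4),hsv[l==i].mean(0).round())
E
```

```text
t 10.43 p [ 0.4933 -0.3106  0.1236] tooly deg 16.03 zax [ 1.e-04  2.e-04 -1.e+00]
offset cm [-0.22  0.    8.31] w 0.0475 grip 62.4 F [ 0.3 -0.  -0.1]
[ 0.49317603 -0.30603114  0.1352903 ]
held [ 0.493  -0.3057  0.1351] 9475
[322.37179487 140.04778555] 4290 [ 0.5239 -0.2547  0.0505] [ 16.  27. 247.]
[385.88719512 206.24140798] 3608 [ 0.5798 -0.2848  0.0505] [ 12.  19. 249.]
```

Call:
{"method": "servo_tool", "body": {
  "rot": [
    [0, 0, 0],
    [0, 0, 0],
    [0, 0, 0],
    [0, 0, 0],
    [0, 0, 0],
    [0, 0, 0],
    [0, 0, 0],
    [0, 0, 0],
    [0, 0, 0],
    [0, 0, 0]
  ],
  "offset": [
    [-0.3, -0.1, 0.5],
    [-0.55, -0.1, 2],
    [-0.55, -0.1, 4],
    [-0.55, -0.1, 5.7],
    [-0.55, -0.1, 7],
    [-0.55, -0.1, 7.7],
    [-0.55, -0.1, 8],
    [-0.55, -0.1, 8.2],
    [-0.55, -0.1, 8.3],
    [-0.55, -0.1, 8.3]
  ],
  "claw": [1, 1, 1, 1, 1, 1, 1, 1, 1, 1]
}}

```text
t: 11.32
eef_pos: [0.4941, -0.3173, 0.0408]
eef_rot: [0.0, 0.602, 0.799, -0.0]
ft_force: [0.1, -0.2, -0.6]
gripper_width: 0.0476
grip_force: 62.4
```

Call:
{"method": "servo_tool", "body": {
  "rot": [
    [0, 0, 0],
    [0, 0, 0],
    [0, 0, 0],
    [0, 0, 0]
  ],
  "offset": [
    [0, 0, 0.05],
    [0, 0, 0.1],
    [0, 0, 0.15],
    [0, 0, 0.15]
  ],
  "claw": [1, 1, 1, 1]
}}

```text
t: 11.65
eef_pos: [0.4939, -0.3172, 0.0389]
eef_rot: [0.0, 0.602, 0.799, -0.0]
ft_force: [0.2, -0.5, -0.9]
gripper_width: 0.0474
grip_force: 62.4
```

Call:
{"method": "servo_tool", "body": {
  "rot": [
    [0, 0, 0],
    [0, 0, 0],
    [0, 0, 0],
    [0, 0, 0]
  ],
  "offset": [
    [0.1, 0, 0.05],
    [0.1, 0, 0.1],
    [0.1, 0, 0.2],
    [0.1, 0, 0.2]
  ],
  "claw": [1, 1, 1, 1]
}}

```text
t: 11.98
eef_pos: [0.494, -0.317, 0.0387]
eef_rot: [0.001, 0.602, 0.798, -0.001]
ft_force: [-7.1, 1.3, 27.3]
gripper_width: 0.0477
grip_force: 65.3
```

Call:
{"method": "servo_tool", "body": {
  "rot": [
    [0, 0, 0],
    [0, 0, 0],
    [0, 0, 0],
    [0, 0, 0],
    [0, 0, 0],
    [0, 0, 0],
    [0, 0, 0],
    [0, 0, 0],
    [0, 0, 0],
    [0, 0, 0],
    [0, 0, 0],
    [0, 0, 0]
  ],
  "offset": [
    [0, 0, -0.2],
    [0, 0, -0.2],
    [0, 0, -0.2],
    [0, 0, -0.2],
    [0, 0, -0.2],
    [0, 0, -0.6],
    [0, 0, -2],
    [0, 0, -4],
    [0, 0, -6],
    [0, 0, -8],
    [0, 0, -10],
    [0, 0, -11]
  ],
  "claw": [0.3, 0.1, 0.05, 0, 0, 0, 0, 0, 0, 0, 0, 0]
}}

```text
t: 12.98
eef_pos: [0.494, -0.3166, 0.1492]
eef_rot: [0.001, 0.602, 0.799, -0.0]
ft_force: [0.2, -0.1, 0.2]
gripper_width: 0.0853
grip_force: 0.0
```

```bash
python3 h.py 0.489 0.2816 0.25
python3 - <<'E'
from h import *
c=snap('wrist');W=cloud(c)
cv2.imwrite('pics/w4.png',c["image"][...,::-1])
hsv=cv2.cvtColor(c["image"],cv2.COLOR_RGB2HSV)
m=((W[...,2]>.046)&(W[...,2]<.055)).astype(np.uint8)
n,l,st,ce=cv2.connectedComponentsWithStats(m)
for i in range(1,n):
    if st[i,4]>300: print(ce[i],st[i,4],W[l==i].mean(0).round(4),hsv[l==i].mean(0).round())
E
```

```text
t 12.98 p [ 0.494  -0.3166  0.1492] tooly deg 15.99 zax [ 0.0018 -0.0015 -1.    ]
offset cm [ 57.62  16.   -10.18] w 0.0853 grip 0.0 F [ 0.2 -0.1  0.2]
[316.68655438 127.52897516] 3503 [ 0.5241 -0.2548  0.0505] [ 15.  27. 245.]
[374.16432866 188.00133601] 2994 [ 0.5799 -0.2851  0.0505] [ 11.  18. 248.]
[252.94717237 192.68946834] 2953 [ 0.4937 -0.3134  0.0505] [109.  15.  89.]
[310.118611   245.99609832] 2563 [ 0.549  -0.3431  0.0504] [104.  17.  88.]
```

View pics/w4.png

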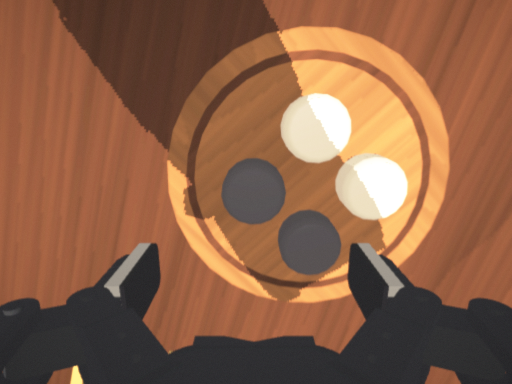

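Four cheeses stand in a neat square: greys at (253,192) and (310,246), whites at (317,128) and (374,188), with side lengths of 63–66 mm. Next I'll move to the dome knob.

Call:
{"method": "servo_tool", "body": {
  "rot": [
    [0, 0, 0],
    [0, 0, 0],
    [0, 0, 0],
    [0, 0, 0],
    [0, 0, 0],
    [0, 0, 0],
    [0, 0, 0],
    [0, 0, 0],
    [0, 0, 0],
    [0, 0, 0],
    [0, 0, 0],
    [0, 0, 0]
  ],
  "offset": [
    [1, 0.3, -2],
    [3.5, 1, -4.5],
    [6.5, 1.8, -7],
    [10, 2.8, -9],
    [13.5, 3.7, -10],
    [17.3, 4.8, -10],
    [21.1, 5.8, -10],
    [24.9, 6.9, -10],
    [28.7, 8, -10],
    [32.5, 9, -10],
    [36.3, 10.1, -10],
    [40.1, 11.1, -10]
  ],
  "claw": [0, 0, 0, 0, 0, 0, 0, 0, 0, 0, 0, 0]
}}

```text
t: 14.03
eef_pos: [0.4893, 0.1018, 0.246]
eef_rot: [-0.0, 0.602, 0.799, -0.0]
ft_force: [1.5, 0.0, 0.2]
gripper_width: 0.0853
grip_force: 0.0
```

Call:
{"method": "servo_tool", "body": {
  "rot": [
    [0, 0, 0],
    [0, 0, 0],
    [0, 0, 0],
    [0, 0, 0],
    [0, 0, 0],
    [0, 0, 0],
    [0, 0, 0],
    [0, 0, 0]
  ],
  "offset": [
    [3.7, 1, 0],
    [7.5, 2.1, 0],
    [11, 3, 0],
    [14, 3.9, 0],
    [16.3, 4.5, 0],
    [17.3, 4.8, 0],
    [17.3, 4.8, 0],
    [17.3, 4.8, 0]
  ],
  "claw": [0, 0, 0, 0, 0, 0, 0, 0]
}}

```text
t: 14.7
eef_pos: [0.4882, 0.279, 0.2461]
eef_rot: [-0.0, 0.602, 0.799, -0.001]
ft_force: [-0.7, 0.3, 0.4]
gripper_width: 0.0856
grip_force: 0.0
```

```bash
python3 - <<'E'
from h import *
c=snap('wrist');W=cloud(c)
hsv=cv2.cvtColor(c["image"],cv2.COLOR_RGB2HSV)
m=((W[...,2]>.145)&(W[...,2]<.17)).astype(np.uint8)
n,l,st,ce=cv2.connectedComponentsWithStats(m)
for i in range(1,n):
    if st[i,4]>100:
        p=W[l==i];print(ce[i],st[i,4],p.mean(0).round(4),hsv[l==i].mean(0).round(),cv2.minEnclosingCircle(p[:,:2].astype(np.float32)))
cv2.imwrite('pics/w5.png',c["image"][...,::-1])
p=W[l==i].mean(0)
E
python3 h.py 0.489 0.2816 0.14
```

```text
[256.99526347 195.56542333] 1689 [0.4901 0.2843 0.1592] [ 13. 151. 141.] ((0.4907327890396118, 0.282145231962204), 0.01710110530257225)
t 14.75 p [0.4883 0.2785 0.2464] tooly deg 15.97 zax [-6.e-04 -6.e-04 -1.e+00]
offset cm [ 0.29  0.16 10.64] w 0.0856 grip 0.0 F [0.8 0.9 0.3]
```

View pics/w5.png

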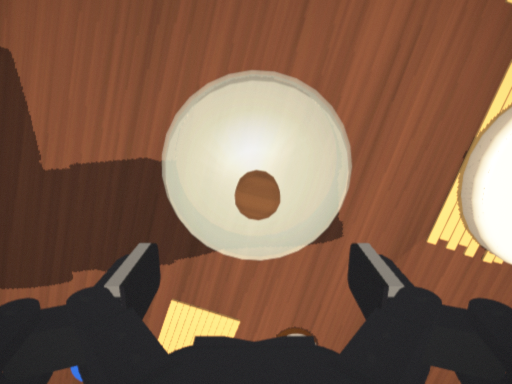

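The knob is at (257,196), between the fingers' line. I'll descend onto it and close.

Call:
{"method": "servo_tool", "body": {
  "rot": [
    [0, 0, 0],
    [0, 0, 0],
    [0, 0, 0],
    [0, 0, 0],
    [0, 0, 0],
    [0, 0, 0],
    [0, 0, 0],
    [0, 0, 0],
    [0, 0, 0]
  ],
  "offset": [
    [0.2, 0.2, 1],
    [0.3, 0.25, 3],
    [0.3, 0.25, 5.5],
    [0.3, 0.25, 8],
    [0.3, 0.25, 9.5],
    [0.3, 0.25, 10.3],
    [0.3, 0.25, 10.5],
    [0.3, 0.25, 10.5],
    [0.3, 0.25, 10.5]
  ],
  "claw": [0, 0, 0, 0, 0, 0, 0, 0, 0]
}}

```text
t: 15.5
eef_pos: [0.4904, 0.2828, 0.1426]
eef_rot: [0.0, 0.602, 0.798, 0.001]
ft_force: [0.6, -0.5, -0.3]
gripper_width: 0.0851
grip_force: 0.0
```

Call:
{"method": "servo_tool", "body": {
  "rot": [
    [0, 0, 0],
    [0, 0, 0],
    [0, 0, 0],
    [0, 0, 0],
    [0, 0, 0],
    [0, 0, 0],
    [0, 0, 0],
    [0, 0, 0],
    [0, 0, 0],
    [0, 0, 0],
    [0, 0, 0]
  ],
  "offset": [
    [0, 0, 0],
    [0, 0, 0],
    [0, 0, 0],
    [0, 0, 0],
    [0, 0, 0],
    [0, 0, 0],
    [0, 0, 0],
    [0, 0, 0],
    [0, 0, 0],
    [0, 0, 0],
    [0, 0, 0]
  ],
  "claw": [0.3, 0.5, 1, 1, 1, 1, 1, 1, 1, 1, 1]
}}

```text
t: 16.42
eef_pos: [0.49, 0.283, 0.1424]
eef_rot: [0.0, 0.602, 0.799, 0.0]
ft_force: [-2.2, -1.4, 6.3]
gripper_width: 0.032
grip_force: 59.6
```

```bash
python3 h.py 0.5347 -0.2988 0.285
```

```text
t 16.42 p [0.49   0.283  0.1424] tooly deg 15.99 zax [ 6.e-04  3.e-04 -1.e+00]
offset cm [-57.16 -11.72 -14.28] w 0.032 grip 59.6 F [-2.2 -1.4  6.3]
```

Call:
{"method": "servo_tool", "body": {
  "rot": [
    [0, 0, 0],
    [0, 0, 0],
    [0, 0, 0],
    [0, 0, 0],
    [0, 0, 0],
    [0, 0, 0],
    [0, 0, 0],
    [0, 0, 0],
    [0, 0, 0],
    [0, 0, 0],
    [0, 0, 0],
    [0, 0, 0]
  ],
  "offset": [
    [0, 0, -0.2],
    [0, 0, -0.7],
    [0, 0, -1.7],
    [0, 0, -3.2],
    [0, 0, -5],
    [0, 0, -7],
    [0, 0, -9],
    [0, 0, -11],
    [0, 0, -12.7],
    [0, 0, -14],
    [0, 0, -14.8],
    [0, 0, -15]
  ],
  "claw": [1, 1, 1, 1, 1, 1, 1, 1, 1, 1, 1, 1]
}}

```text
t: 17.42
eef_pos: [0.4902, 0.2831, 0.2933]
eef_rot: [0.0, 0.602, 0.799, 0.001]
ft_force: [-0.0, -0.1, -6.4]
gripper_width: 0.0316
grip_force: 60.4
```

```bash
python3 h.py 0.536 -0.299 0.292
python3 - <<'E'
from h import *
c=snap('scene');W=cloud(c)
cv2.imwrite('pics/s2.png',cv2.resize(c["image"][30:260,200:450,::-1],None,fx=2,fy=2))
E
```

```text
t 17.42 p [0.4902 0.2831 0.2933] tooly deg 15.99 zax [ 1.7e-03  7.0e-04 -1.0e+00]
offset cm [-57.22 -11.63   0.1 ] w 0.0316 grip 60.4 F [-0.  -0.1 -6.4]
```

View pics/s2.png

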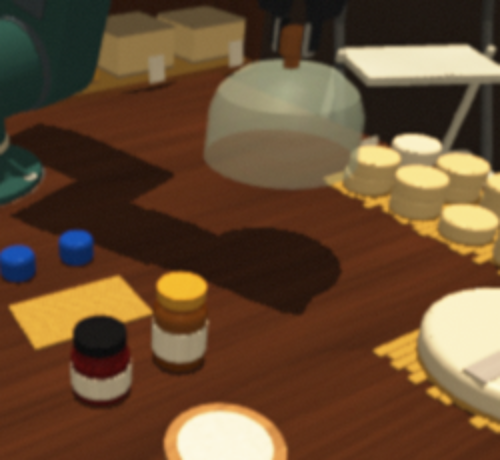

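The dome hangs level in the fingers (crop 285,120), with 6.4 N of weight and its rim about 0.15 m up. I'll carry it across smoothly.

Call:
{"method": "servo_tool", "body": {
  "rot": [
    [0, 0, 0],
    [0, 0, 0],
    [0, 0, 0],
    [0, 0, 0],
    [0, 0, 0],
    [0, 0, 0],
    [0, 0, 0],
    [0, 0, 0],
    [0, 0, 0],
    [0, 0, 0],
    [0, 0, 0],
    [0, 0, 0]
  ],
  "offset": [
    [-0.2, 0, 0],
    [-0.8, -0.2, 0],
    [-1.8, -0.4, 0],
    [-3.2, -0.6, 0],
    [-5, -1, 0],
    [-7.1, -1.4, 0],
    [-9.4, -1.9, 0],
    [-11.9, -2.4, 0],
    [-14.4, -2.9, 0],
    [-16.9, -3.4, 0],
    [-19.4, -3.9, 0],
    [-21.9, -4.4, 0]
  ],
  "claw": [1, 1, 1, 1, 1, 1, 1, 1, 1, 1, 1, 1]
}}

```text
t: 18.47
eef_pos: [0.5073, 0.0583, 0.2914]
eef_rot: [-0.0, 0.602, 0.798, -0.0]
ft_force: [0.3, -0.3, -6.2]
gripper_width: 0.0317
grip_force: 60.4
```

Call:
{"method": "servo_tool", "body": {
  "rot": [
    [0, 0, 0],
    [0, 0, 0],
    [0, 0, 0],
    [0, 0, 0],
    [0, 0, 0],
    [0, 0, 0],
    [0, 0, 0],
    [0, 0, 0],
    [0, 0, 0],
    [0, 0, 0],
    [0, 0, 0],
    [0, 0, 0]
  ],
  "offset": [
    [-2.5, -0.5, 0],
    [-5, -1, 0],
    [-7.5, -1.5, 0],
    [-10, -2, 0],
    [-12.5, -2.5, 0],
    [-15, -3, 0],
    [-17.5, -3.5, 0],
    [-20, -4, 0],
    [-22.5, -4.5, 0],
    [-24.8, -5, 0],
    [-26.9, -5.4, 0],
    [-28.8, -5.8, 0]
  ],
  "claw": [1, 1, 1, 1, 1, 1, 1, 1, 1, 1, 1, 1]
}}

```text
t: 19.47
eef_pos: [0.5305, -0.2346, 0.2912]
eef_rot: [-0.0, 0.602, 0.798, -0.0]
ft_force: [0.5, 0.1, -5.6]
gripper_width: 0.0319
grip_force: 60.4
```

Call:
{"method": "servo_tool", "body": {
  "rot": [
    [0, 0, 0],
    [0, 0, 0],
    [0, 0, 0],
    [0, 0, 0],
    [0, 0, 0],
    [0, 0, 0],
    [0, 0, 0],
    [0, 0, 0]
  ],
  "offset": [
    [-1.7, -0.3, 0],
    [-3.2, -0.6, 0],
    [-4.4, -0.9, 0],
    [-5.3, -1.1, 0],
    [-6, -1.3, 0],
    [-6.3, -1.4, 0],
    [-6.3, -1.4, 0],
    [-6.3, -1.4, 0]
  ],
  "claw": [1, 1, 1, 1, 1, 1, 1, 1]
}}

```text
t: 20.13
eef_pos: [0.5353, -0.2965, 0.2918]
eef_rot: [-0.0, 0.602, 0.799, 0.0]
ft_force: [0.6, 0.4, -6.3]
gripper_width: 0.0316
grip_force: 60.4
```

```bash
python3 h.py 0.536 -0.299 0.172
python3 - <<'E'
from h import *
c=snap('scene');W=cloud(c)
cv2.imwrite('pics/s3.png',cv2.resize(c["image"][60:320,40:300,::-1],None,fx=2.2,fy=2.2))
E
```

```text
t 20.13 p [ 0.5353 -0.2965  0.2918] tooly deg 16.0 zax [-0.e+00  3.e-04 -1.e+00]
offset cm [-2.600e-01 -1.000e-02  1.198e+01] w 0.0316 grip 60.4 F [ 0.6  0.4 -6.3]
```

View pics/s3.png

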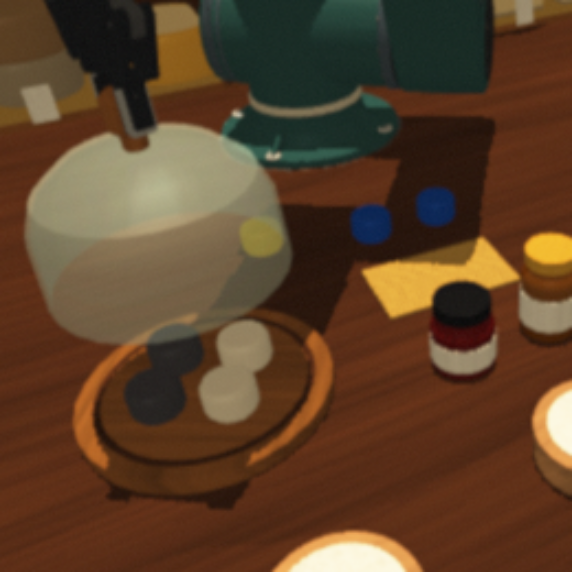

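The dome hovers at (155,230) above the board at (205,400). Before lowering it I'll check its centring, tilt and rim height from the depth data.

```bash
cat > dome.py <<'E'
from h import *
from scipy.optimize import least_squares
def dome(zr):
    """fit a tilted 100 mm cylinder to the straight side; zr = expected rim height"""
    c=snap('scene');W=cloud(c);P=W.reshape(-1,3)
    C=np.array([.536,-.299]);d=np.hypot(*(P[:,:2]-C).T)
    S=P[(d<.12)&(d>.085)&(P[:,2]>zr+.008)&(P[:,2]<zr+.07)]
    z=S[:,2]-S[:,2].mean()
    f=lambda q:np.hypot(S[:,0]-q[0]-q[2]*z,S[:,1]-q[1]-q[3]*z)-q[4]
    q=least_squares(f,[*C,0,0,.1],loss='soft_l1',f_scale=.002).x
    rim=P[(d<.115)&(d>.09)&(P[:,2]>.025)]
    print(len(S),'centre',q[:2].round(4),'tilt',q[2:4].round(3),'r',q[4].round(4),'lowest z',np.percentile(rim[:,2],[0.2,1,3]).round(4))
if __name__=='__main__': dome(float(sys.argv[1]))
E
python3 dome.py 0.15
```

```text
3891 centre [ 0.5348 -0.2974] tilt [-0.088  0.011] r 0.097 lowest z [0.1499 0.1509 0.1525]
```

Call:
{"method": "servo_tool", "body": {
  "rot": [
    [0, 0, 0],
    [0, 0, 0],
    [0, 0, 0],
    [0, 0, 0],
    [0, 0, 0],
    [0, 0, 0]
  ],
  "offset": [
    [-0.1, 0, 0.3],
    [-0.2, 0, 1],
    [-0.2, 0, 2],
    [-0.2, 0, 3],
    [-0.2, 0, 3.5],
    [-0.2, 0, 3.6]
  ],
  "claw": [1, 1, 1, 1, 1, 1]
}}

```text
t: 20.73
eef_pos: [0.5356, -0.2985, 0.2545]
eef_rot: [-0.001, 0.602, 0.799, 0.0]
ft_force: [-0.3, 0.5, -6.4]
gripper_width: 0.0317
grip_force: 60.4
```

```bash
python3 dome.py 0.113; python3 h.py 0.536 -0.299 0.172
```

```text
3532 centre [ 0.5348 -0.2994] tilt [-0.09   0.007] r 0.0969 lowest z [0.1121 0.1133 0.115 ]
t 20.78 p [ 0.5357 -0.2986  0.2551] tooly deg 15.99 zax [-9.e-04  7.e-04 -1.e+00]
offset cm [-0.05  0.03  8.31] w 0.0317 grip 60.4 F [-0.2 -0.  -6.1]
```

Run:
```python
from h import *
c=snap('scene')
P=cloud(c).reshape(-1,3)
from scipy.optimize import least_squares
d=np.hypot(P[:,0]-.5355,P[:,1]+.2990)
for z0 in np.arange(.113,.225,.01):
    S=P[(d<.12)&(d>.06)&(P[:,2]>z0)&(P[:,2]<z0+.01)]
    # keep outermost (camera side)
    q=least_squares(lambda q:np.hypot(S[:,0]-q[0],S[:,1]-q[1])-q[2],[.5355,-.299,.1],loss='soft_l1',f_scale=.001).x
    q2=least_squares(lambda q:np.hypot(S[:,0]-q[0],S[:,1]-q[1])-.1,[.5355,-.299],loss='soft_l1',f_scale=.001).x
    print(z0.round(3),len(S),q.round(4),q2.round(4))
```

```text
0.113 466 [ 0.5349 -0.2995  0.0991] [ 0.5339 -0.2994]
0.123 509 [ 0.5348 -0.2995  0.0987] [ 0.5333 -0.2993]
0.133 518 [ 0.5347 -0.2995  0.0984] [ 0.5329 -0.2993]
0.143 535 [ 0.535  -0.2995  0.0977] [ 0.5324 -0.2993]
0.153 540 [ 0.5351 -0.2996  0.0971] [ 0.5317 -0.2993]
0.163 566 [ 0.5351 -0.2995  0.0966] [ 0.5312 -0.2991]
0.173 764 [ 0.5348 -0.2995  0.0946] [ 0.5286 -0.2987]
0.183 745 [ 0.5349 -0.2996  0.0904] [ 0.524  -0.2983]
0.193 870 [ 0.5362 -0.2996  0.0848] [ 0.5187 -0.2974]
0.203 1060 [ 0.5351 -0.2995  0.0758] [ 0.5072 -0.2961]
0.213 698 [ 0.5369 -0.2994  0.064 ] [ 0.4964 -0.2937]
0.223 0 [ 0.5355 -0.299   0.1   ] [ 0.5355 -0.299 ]
```

The slice centres stay at (0.535, −0.2995) at every height, so the dome is level and centred over the board. I'll lower it to a 12 mm gap, which puts the TCP at z ≈ 0.1727.

Call:
{"method": "servo_tool", "body": {
  "rot": [
    [0, 0, 0],
    [0, 0, 0],
    [0, 0, 0],
    [0, 0, 0],
    [0, 0, 0],
    [0, 0, 0],
    [0, 0, 0],
    [0, 0, 0],
    [0, 0, 0],
    [0, 0, 0],
    [0, 0, 0],
    [0, 0, 0]
  ],
  "offset": [
    [0, 0, 0.2],
    [0, 0, 0.7],
    [0, 0, 1.4],
    [0, 0, 2.3],
    [0, 0, 3.2],
    [0, 0, 4.1],
    [0, 0, 5],
    [0, 0, 5.8],
    [0, 0, 6.4],
    [0, 0, 6.8],
    [0, 0, 7, 0],
    [0, 0, 7]
  ],
  "claw": [1, 1, 1, 1, 1, 1, 1, 1, 1, 1, 1, 1]
}}

```text
$.offset[10]: bad value
```

Call:
{"method": "servo_tool", "body": {
  "rot": [
    [0, 0, 0],
    [0, 0, 0],
    [0, 0, 0],
    [0, 0, 0],
    [0, 0, 0],
    [0, 0, 0],
    [0, 0, 0],
    [0, 0, 0],
    [0, 0, 0],
    [0, 0, 0],
    [0, 0, 0],
    [0, 0, 0]
  ],
  "offset": [
    [0, 0, 0.2],
    [0, 0, 0.7],
    [0, 0, 1.4],
    [0, 0, 2.3],
    [0, 0, 3.2],
    [0, 0, 4.1],
    [0, 0, 5],
    [0, 0, 5.8],
    [0, 0, 6.4],
    [0, 0, 6.8],
    [0, 0, 7],
    [0, 0, 7]
  ],
  "claw": [1, 1, 1, 1, 1, 1, 1, 1, 1, 1, 1, 1]
}}

```text
t: 21.83
eef_pos: [0.5358, -0.2988, 0.1855]
eef_rot: [-0.0, 0.602, 0.799, 0.0]
ft_force: [0.2, 0.4, -6.9]
gripper_width: 0.0319
grip_force: 60.3
```

```bash
python3 h.py 0.536 -0.299 0.1727
```

```text
t 21.83 p [ 0.5358 -0.2988  0.1855] tooly deg 15.98 zax [-3.e-04  2.e-04 -1.e+00]
offset cm [-0.02  0.01  1.28] w 0.0319 grip 60.3 F [ 0.2  0.4 -6.9]
```

Call:
{"method": "servo_tool", "body": {
  "rot": [
    [0, 0, 0],
    [0, 0, 0],
    [0, 0, 0],
    [0, 0, 0],
    [0, 0, 0],
    [0, 0, 0],
    [0, 0, 0],
    [0, 0, 0],
    [0, 0, 0],
    [0, 0, 0],
    [0, 0, 0],
    [0, 0, 0]
  ],
  "offset": [
    [0, 0, 0.1],
    [0, 0, 0.3],
    [0, 0, 0.5],
    [0, 0, 0.8],
    [0, 0, 1],
    [0, 0, 1.2],
    [0, 0, 1.25],
    [0, 0, 1.25],
    [0, 0, 1.25],
    [0, 0, 1.25],
    [0, 0, 1.25],
    [0, 0, 1.25]
  ],
  "claw": [1, 1, 1, 1, 1, 1, 1, 1, 1, 1, 1, 1]
}}

```text
t: 22.83
eef_pos: [0.536, -0.2989, 0.1734]
eef_rot: [0.0, 0.602, 0.799, 0.0]
ft_force: [-0.5, 0.8, -6.4]
gripper_width: 0.032
grip_force: 60.4
```

```bash
python3 h.py 0.536 -0.299 0.1727
python3 - <<'E'
from h import *
c=snap('scene');P=cloud(c).reshape(-1,3)
from scipy.optimize import least_squares
d=np.hypot(P[:,0]-.5355,P[:,1]+.2990)
for z0 in (.034,.05,.08,.12):
    S=P[(d<.12)&(d>.06)&(P[:,2]>z0)&(P[:,2]<z0+.01)]
    print(z0,least_squares(lambda q:np.hypot(S[:,0]-q[0],S[:,1]-q[1])-q[2],[.5355,-.299,.1],loss='soft_l1',f_scale=.001).x.round(4))
# rim: histogram of z on the near wall band
S=P[(d>.096)&(d<.104)&(P[:,2]>.01)&(P[:,2]<.06)];print(np.histogram(S[:,2],np.arange(.012,.06,.003)))
E
```

```text
t 22.83 p [ 0.536  -0.2989  0.1734] tooly deg 15.98 zax [ 1.e-04 -1.e-04 -1.e+00]
offset cm [-0.01  0.    0.07] w 0.032 grip 60.4 F [-0.5  0.8 -6.4]
0.034 [ 0.5352 -0.2999  0.0991]
0.05 [ 0.5351 -0.2999  0.0984]
0.08 [ 0.5354 -0.2999  0.0967]
0.12 [ 0.5351 -0.2999  0.0777]
(array([  0, 204, 264,   0,   0,   0,  64, 113, 121, 125, 121, 116, 126,
       133, 122]), array([0.012, 0.015, 0.018, 0.021, 0.024, 0.027, 0.03 , 0.033, 0.036,
       0.039, 0.042, 0.045, 0.048, 0.051, 0.054, 0.057]))
```

The rim is at about 0.031 m, 12–13 mm above the wood. The dome is level, centred and still, and carries its full weight with no contact. Handing in.

```bash
python3 -c "
from plant import sign_off
print(sign_off())"
```

```text
the job is handed in; nothing more can be done
None
```

Job handed in, verdict not shown: both grey cheeses complete the square, and the dome is held level, centred and still about 12–13 mm above the board, clear of it and the cheeses.

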